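# Shut the sample reader and hold its head in the notch

## Task

Get the sample reader ready for a measurement: press the chamber lid down until it clicks fully shut, and after that take the reading head by its upright grip and slide it to the left along the rail until you feel it click into the notch at the index clamp, without running on past it. Finish with the gripper still holding the head at rest in the notch (do not let go), and leave the other things on the bench alone.

Things in the scene. Friction and masses are not known exactly. Their poses are not given: they have to be found in the camera images.
- reader: the fixed sample reader: grey base plate (x -123 to +81 mm, y -130 to +130, top at z 12), white sample chamber at the back (x -10 to +75, y -105 to +105, top at z 70), rail along y in front of it (at x -65). Origin on the worktop; x towards the reader's back (away from the robot), y to its left along the rail, z up.
- lid (a joint): angle (rad) of the white chamber lid: 0 = fully shut, grows as its front edge lifts; hinge line at the back, along reader y. Flat plate 6 mm thick, 212 mm wide, 89 mm from hinge to front. Light friction: it stays where left. Its front tab meets a spring ball catch at about 0.1 rad; pressing down near the front with 5 to 10 N takes it past, and it then stays at 0.
- lid_hinge (a point): middle of the lid's hinge line, at half the lid's thickness, 74 mm above the worktop
- lid_front (a point): middle of the lid's front edge on its outer (upper) face, 89 mm from the hinge line, 3 mm above the lid's mid-plane; moves with the lid; 77 mm above the worktop when shut
- head (a joint): travel (m) of the black reading head along the rail: 0 at the right end, grows towards the reader's +y (left), end stop at 0.18. Friction about 1 N.
- head_grip (a point): centre of the upright bare-metal grip on the reading head, 22 mm (reader x) by 14 mm (along the rail), free from 47 to 92 mm above the worktop; this point is 70 mm above the worktop. Pinch it from above, fingers closing along the rail. The black saddle below is 36 x 44 mm, top at 47 mm.
- head_mark (a point): point on the front face of the head's saddle at its white index line, midway between two small metal ribs 9 mm apart; 35.5 mm above the worktop
- clamp_notch (a point): point just behind the spring ball of the index clamp, a bare-metal block 26 mm wide, 30 mm high, with black thumbscrew, on the base plate in front of the rail, set somewhere to the left of the head. In the notch, head_mark has the same reader y as this. Getting in takes about 5 N, then the head clicks in and centres; about 5 N more would carry it out the far side.
- weight: bystander, to be left alone: small grey metal check weight with a knob, 18 mm wide, 22 mm high, standing on the reader's base plate at its front right corner; origin under its centre
- oil_bottle: bystander, to be left alone: dropper bottle, 34 mm wide, 92 mm high, to the right of the reader; origin under its centre
- small_bottle: bystander, to be left alone: small dropper bottle, 27 mm wide, 70 mm high, to the right of the reader; origin under its centre
- cream_jar: bystander, to be left alone: round jar with a dark cap, 44 mm wide, 35 mm high, to the left of the reader; origin under its centre
- lab_timer: bystander, to be left alone: square white timer with three buttons, 64 x 64 x 19 mm, to the right of the reader; origin under its centre
- open_lid: bystander, to be left alone: loose white jar lid, 44 mm wide, 15 mm high, to the right of the reader; origin under its centre

How it is judged (in metres and radians):
On the way, in this order (a step that is already met when the one before it is completed fails the run):
1. the chamber lid is pressed fully shut, past its catch (value of joint lid below 0.03 rad), for 0.2 s.
2. the fingers hold the head in the notch, with the lid still shut (value of joint lid below 0.03 rad and y of head_mark in the frame of clamp_notch between -0.0025 and 0.0025 m and contact force between the fingers and head above 1 N), for 0.3 s.
At the end, for the whole second after the job is handed in: The lid is shut (under 0.03 rad), the head's index line is within 2.5 mm of the clamp's ball along the rail, the head is at rest (under 10 mm/s) and the fingers still press on the head with more than 1 N; this holds through the last second while the arm keeps its pose and grip (all of step 2 and velocity of joint head between -0.01 and 0.01 m/s); the arm keeps its last pose, push and grip.
It fails at once if the head is run more than 10 mm past the notch (y of head_mark in the frame of clamp_notch above 0.01 m).
It fails at once if a bystander is moved more than 25 mm (distance of any of weight, oil_bottle, small_bottle, cream_jar, lab_timer, open_lid from where it was at the start of the episode above 0.025 m).
It also fails if it takes over 54 s, if anything falls off the work surface, if the arm or the gripper's body presses on something with over 40 N, if the wrist force passes 120 N, or if a joint passes its speed limit or range.

## Robot

A 6-joint arm with a two-finger parallel gripper is mounted at the origin on a cart in front of the work surface, level with it; the furniture and walls round the work are solid. World frame = base frame: x ahead of the robot, y to its left, z up, the work surface at z = 0. Lengths are in mm, angles in degrees, forces in N, time in s.
With the tool pointing down it reaches from about 300 to 850 mm from the base axis. Payload 4.2 kg.
Tool frame: the origin (TCP) lies at the very end of the fingers, on their centre line; the grasp point (between the pads) lies 19 mm behind it; x points along the fingers, y is the direction in which the jaws open and shut, and the axes are right-handed (so a half turn about x gives the same grasp; the last joint's range is limited). The gripper opens to 91 mm and grips with 3 to 60 N. Pads are 32 mm wide; open, the fingers measure 118 mm over their backs; the gripper's body (76 mm by 178 mm) begins 60 mm behind the grasp point.
Start: joints at [-66.864, 18.312, 89.639, -0, 72.044, -1.146], TCP at [236.461, -524.147, 213.976] pointing down, gripper open.
Joint ranges: [-177.97, 177.97], [-48.28, 115.42], [12.27, 149.76], [-77.06, 257.06], [2.81, 150.46], [-146.56, 146.56]. Speed limits (degrees/s): [147.25, 147.25, 180, 180, 180, 180].

## Interface

Orientations are given as [roll, pitch, yaw] about the fixed x, y, z axes, in that order (R = Rz(yaw) Ry(pitch) Rx(roll)).
In Python, from workcell import sensors, grab_frame, job_done, finder gives the robot as it stands.
- The arm moves only by the tool play_rows, never from a script. Its argument "motion" is a list of rows, each a list of 5 numbers: the shift along the world's x, y, z in m, then the turn about the world's z in rad, then the opening, from 0 (shut) to 1 (fully open). In form: [[tx, ty, tz, roll, fingers], ...]. A call has exactly 8 rows; each row is the pose to reach, as a shift and turn from the pose commanded when the call began; what a row does not reach only later rows make up. A row lasts 1/12 s, in which the tool goes at most 41.7 mm and 7.16 degrees, less where a joint would pass 70% of its speed; a pose out of reach is approached as far as the arm can. A call with a gripper value outside its range is refused whole. The fingers move at their own pace and stop on an object; "squeeze" is the grip in N (left out, the last holds). Time passes only in rows, so rows that repeat a pose let the fingers close, or fill a call up. It gives the time, the measured TCP pose, the force and the opening at its end, in the units of the state.
- sensors.state(): the state, without advancing time (a new reading comes with each control period).
- grab_frame(name): name is "scene" or "top"; returns a dict with "img" (400x640x3 uint8, blue, green, red), "fx", "fy", "cx", "cy" (pixels), "rvec" (rotation vector, rad) and "tvec" (3), from world to camera coordinates, as OpenCV has them. Camera axes: x right, y down, z forward; pixel columns grow to the right and rows downward; lengths in mm; the calibration is good to about 2 mm. A picture is of the moment at which its call begins. There is no depth.
- job_done(): hands the job in, once; it reports no verdict.
Trained networks look in a picture, given as the dict that the camera call returned (one of the last four; its "shot" number tells which), for a name from the list of things; names that differ only in an ending like _2 or _b are one class to them, and where a whole thing is asked for, a point or a joint stands for the part that bears it (a point fixed in the world has none). Each returns a list of dicts, best first, with "conf" (0 to 1); they miss things now and then, are a little off and sometimes report something else, mostly with a low value. They report only what shows in the picture. A call takes as long as a camera call.
- finder.spot_in(picture, label): "point" ([column, row] in pixels, amid what is visible of it).
- finder.spot_point(picture, label): "point" ([column, row] in pixels: a listed point, or the origin of a listed thing).
The state is a dict: "time_s": time; "qpos": joint angles; "qvel": joint speeds; "effort": joint torques, N m; "ee_pos": TCP position; "ee_rot": TCP orientation; "force": force on the tool from outside, world axes, zero at the start; "torque": the same for the moment, N m; "gripper_width": finger opening in mm.
Only numpy, scipy, OpenCV 4.12 (cv2) and the standard library are available. Lean on these libraries where they do the work, as an engineer would, in place of code of your own. Each camera call takes 0.05 s, during which the arm holds its last target.

## Working session

There is one attempt and no reset: what is moved stays moved. The work goes in short steps, Python scripts to look and compute and a tool call to move; the robot and the scene stay as the last step left them, time stands still between calls to the robot, and variables do not carry over. Pictures are saved under pics/ and viewed, and the job is handed in when it is done.

Besides the shell and the picture viewer there is one more tool, called after "Emit:" in YAML: its name, and indented under it one key for each argument. play_rows: Moves the arm, as the interface text tells. Its arguments: {"type":"object","properties":{"motion":{"type":"array","items":{"type":"array","items":{"type":"number"}}},"squeeze":{"type":"number"}},"required":["motion"]}

```bash
mkdir -p pics; cat > h.py <<'E'
import numpy as np,cv2
from workcell import sensors,grab_frame,job_done,finder
def P(f):
    R=cv2.Rodrigues(np.array(f["rvec"],float))[0];t=np.array(f["tvec"],float).ravel();return R,t
def ray(f,p):
    R,t=P(f);d=R.T@np.array([(p[0]-f["cx"])/f["fx"],(p[1]-f["cy"])/f["fy"],1]);return -R.T@t,d
def atz(f,p,z):
    c,d=ray(f,p);return c+d*(z-c[2])/d[2]
def tri(fs,ps):
    A=np.zeros((3,3));b=np.zeros(3)
    for f,p in zip(fs,ps):
        c,d=ray(f,p);d/=np.linalg.norm(d);M=np.eye(3)-np.outer(d,d);A+=M;b+=M@c
    return np.linalg.solve(A,b)
def proj(f,X):
    R,t=P(f);c=R@np.array(X,float)+t;return np.array([f["fx"]*c[0]/c[2]+f["cx"],f["fy"]*c[1]/c[2]+f["cy"]])
E
python3 - <<'E'
from h import *
s=sensors.state();print(s["ee_pos"],s["ee_rot"],s["force"],s["gripper_width"],s["time_s"])
fs=[grab_frame(n) for n in("scene","top")]
for f,n in zip(fs,("scene","top")):
    cv2.imwrite(f"pics/{n}0.png",f["img"]); print(n,"cam",ray(f,(320,200)))
for l in["reader","lid_hinge","lid_front","head_grip","head_mark","clamp_notch","weight","oil_bottle","small_bottle","cream_jar","lab_timer","open_lid"]:
    ps=[]
    for f in fs:
        r=finder.spot_point(f,l);print(l,[(np.round(q["point"],1).tolist(),round(q["conf"],2)) for q in r[:2]]);ps.append(r[0]["point"] if r else None)
    if None not in [type(p) if p is None else 1 for p in ps] and all(p is not None for p in ps): print("  tri",tri(fs,ps).round(1))
E
```

```text
[ 236.25764644 -523.67541596  213.12034306] [-90.97663886  89.89965267 113.30507493] [-1.14923534e-01 -6.11840182e-01 -5.72628500e-04] 91.18809994853264 0.0
scene cam (array([ -5.85552023, 353.76625861, 887.92705498]), array([ 0.38413619, -0.54523346, -0.74513898]))
top cam (array([ 329.31705913, -261.50110134, 1008.5283487 ]), array([ 0.09771554,  0.02358676, -0.99498729]))
reader [([304.3, 199.7], 0.82), ([369.9, 184.8], 0.4)]
reader [([332.5, 172.8], 0.84), ([420.1, 200.7], 0.34)]
  tri [ 481.3 -267.3    8.8]
lid_hinge [([301.4, 154.6], 0.6)]
lid_hinge [([365.5, 148.0], 0.86)]
  tri [ 526.7 -330.3   74.8]
lid_front [([302.2, 163.3], 0.82)]
lid_front [([335.9, 169.6], 0.67), ([324.9, 242.4], 0.61)]
  tri [ 476.5 -269.5  123.3]
head_grip [([341.7, 196.4], 0.57)]
head_grip [([336.7, 224.1], 0.57)]
  tri [ 374.9 -270.4   84.6]
head_mark [([342.4, 216.6], 0.7)]
head_mark [([332.5, 230.4], 0.96)]
  tri [ 364.7 -262.    34. ]
clamp_notch [([299.4, 218.6], 0.55)]
clamp_notch [([298.9, 194.2], 0.5)]
  tri [ 435.7 -195.9   42.1]
weight [([301.9, 164.9], 0.58), ([350.9, 230.4], 0.49)]
weight [([325.6, 243.5], 0.62)]
  tri [ 375.9 -219.6  216.9]
oil_bottle [([367.2, 183.4], 0.79)]
oil_bottle [([392.9, 220.4], 0.65)]
  tri [ 382.8 -389.3   18.9]
small_bottle [([303.9, 155.7], 0.49)]
small_bottle [([376.8, 233.5], 0.74)]
  tri [ 405.5 -295.1  173.3]
cream_jar [([229.0, 230.0], 0.56), ([298.0, 218.3], 0.19)]
cream_jar [([262.1, 141.2], 0.57)]
  tri [ 561.5 -110.8   -4.3]
lab_timer [([342.1, 216.9], 0.36)]
lab_timer [([366.6, 278.3], 0.56)]
  tri [ 314.7 -291.8   48.3]
open_lid [([363.8, 165.7], 0.43)]
open_lid [([417.1, 199.5], 0.94)]
  tri [ 426.4 -443.1    8.7]
```

```bash
python3 - <<'E'
import cv2
for n,(x0,y0,x1,y1) in {"scene":(200,110,420,275),"top":(230,100,450,300)}.items():
    i=cv2.imread(f"pics/{n}0.png");c=i[y0:y1,x0:x1];k=min(800/(x1-x0),600/(y1-y0));cv2.imwrite(f"pics/{n}0c.png",cv2.resize(c,None,fx=k,fy=k,interpolation=cv2.INTER_CUBIC));print(k)
E
```

```text
3.6363636363636362
3.0
```

View pics/scene0c.png

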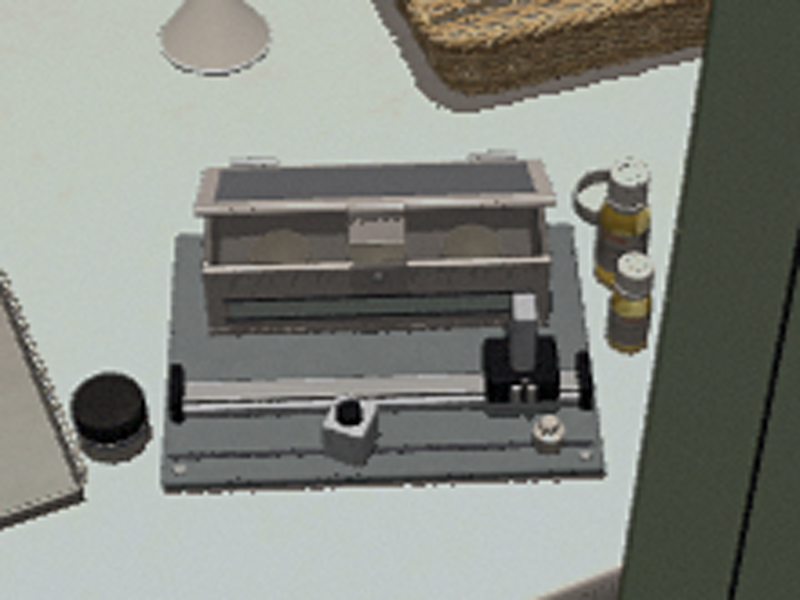

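View pics/top0c.png

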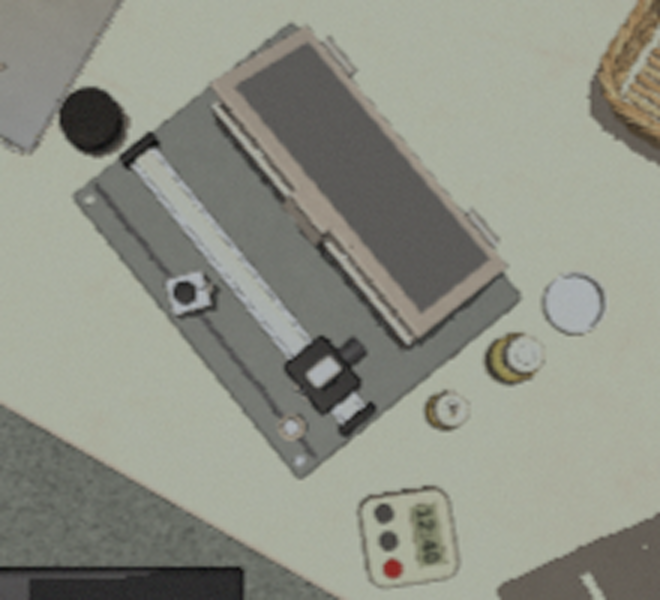

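```bash
cat > fit.py <<'E'
from h import *
from scipy.optimize import least_squares
fs=[grab_frame(n) for n in("scene","top")]
S=lambda x,y:(200+(x+.5)/3.63636-.5,110+(y+.5)/3.63636-.5); T=lambda x,y:(230+(x+.5)/3-.5,100+(y+.5)/3-.5)
def W(p,X): 
    c,s=np.cos(p[2]),np.sin(p[2]);return np.array([p[0]+c*X[0]-s*X[1],p[1]+s*X[0]+c*X[1],X[2]])
FL,FR,BL,BR=(-123,130,12),(-123,-130,12),(81,130,12),(81,-130,12)
obs=[(0,S(163,482),FL),(0,S(605,468),FR),(0,S(177,236),BL),(0,S(573,226),BR),(1,T(77,195),FL),(1,T(300,476),FR),(1,T(518,294),BR),(1,T(293,25),BL)]
def res(p): return np.concatenate([proj(fs[i],W(p,X))-o for i,o,X in obs])
best=min((least_squares(res,[470,-270,a],loss="soft_l1") for a in(-2,-1,0,1,2)),key=lambda r:r.cost)
p=best.x;print("pose",p[:2].round(1),np.degrees(p[2]).round(2),"res",res(p).round(1))
np.save("pose.npy",p)
def inv(X): 
    c,s=np.cos(p[2]),np.sin(p[2]);d=np.array(X[:2])-p[:2];return np.array([c*d[0]+s*d[1],-s*d[0]+c*d[1],X[2]])
# lid angle
def L(th,r,u,y): return W(p,(75-0+0-r*np.cos(th)-u*np.sin(th) ,y,74+r*np.sin(th)+u*np.cos(th)))
lo=[(0,S(200,200),106),(0,S(553,192),-106),(1,T(213,88),106),(1,T(408,342),-106)]
for hx in (75,79):
  def rl(q): return np.concatenate([proj(fs[i],W(p,(q[1]-89*np.cos(q[0])-3*np.sin(q[0]),y,74+89*np.sin(q[0])+3*np.cos(q[0]))))-o for i,o,y in lo])
r=least_squares(rl,[.5,75]);print("lid rad,hingex",r.x,r.fun.round(1))
for l in["lid_hinge","lid_front","head_grip","head_mark","clamp_notch"]:
    q=[finder.spot_point(f,l) for f in fs]
    for a,z,f in zip(q,(0,1),fs):
        zz={"lid_hinge":74,"lid_front":110,"head_grip":70,"head_mark":35.5,"clamp_notch":35.5}[l]
        for b in a[:1]: print(l,z,round(b["conf"],2),inv(atz(f,b["point"],zz)).round(1))
# manual
print("grip top centre top",inv(atz(fs[1],T(323,371),92)).round(1))
print("grip top centre scene",inv(atz(fs[0],S(524,306),92)).round(1))
print("saddle top corners",[inv(atz(fs[1],T(*c),47)).round(1) for c in((319,337),(286,368),(328,411),(360,377))])
print("clamp corners",[inv(atz(fs[1],T(*c),z)).round(1) for c,z in(((165,280),42),((203,270),42),((213,300),42),((174,314),42),((185,293),48))])
E
python3 fit.py
```

```text
pose [ 479.9 -272.1] -51.56 res [-0.5  0.3  0.5 -0.1 -0.1 -0.8  0.1 -1.1 -2.5 -0.2 -0.1  1.4  2.2  0.8
 -0.4 -2.5]
lid rad,hingex [ 0.58517701 66.25667484] [-2.   1.3  1.7  0.7 -3.3 -2.3  2.7 -0.8]
lid_hinge 0 0.65 [64.6  3.6 74. ]
lid_hinge 1 0.75 [-62.6 -82.9  74. ]
lid_front 0 0.58 [  9.8   2.5 110. ]
lid_front 1 0.81 [ -3.   -4.6 110. ]
head_grip 0 0.88 [-54.9 -85.   70. ]
head_grip 1 0.58 [-65.4 -77.6  70. ]
head_mark 0 0.67 [-85.  -72.9  35.5]
head_mark 1 0.7 [-86.5 -84.8  35.5]
clamp_notch 0 0.82 [-79.7   7.3  35.5]
clamp_notch 1 0.68 [-84.2  12.6  35.5]
grip top centre top [-65.5 -83.8  92. ]
grip top centre scene [-65.7 -82.4  92. ]
saddle top corners [array([-51.3, -62.8,  47. ]), array([-81.9, -65.1,  47. ]), array([ -78.2, -105.4,   47. ]), array([ -46.9, -101.3,   47. ])]
clamp corners [array([-108.3,   34.4,   42. ]), array([-83.7,  23.3,  42. ]), array([-91.3,   2.8,  42. ]), array([-118. ,   12.2,   42. ]), array([-103.2,   17.9,   48. ])]
```

```bash
python3 - <<'E'
import cv2
for n,(x0,y0,x1,y1),k in (("scene",(280,185,370,245),8),("top",(275,180,365,260),7)):
    i=cv2.imread(f"pics/{n}0.png");c=i[y0:y1,x0:x1];cv2.imwrite(f"pics/{n}0d.png",cv2.resize(c,None,fx=k,fy=k,interpolation=cv2.INTER_CUBIC))
E
```

```text
(no output)
```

View pics/scene0d.png

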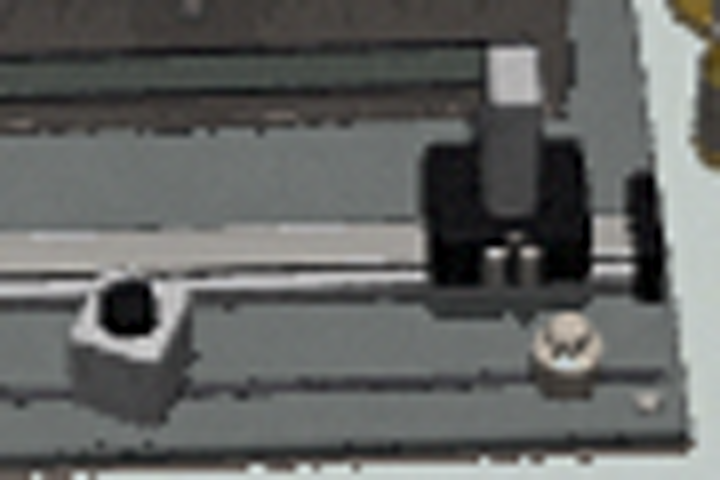

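View pics/top0d.png

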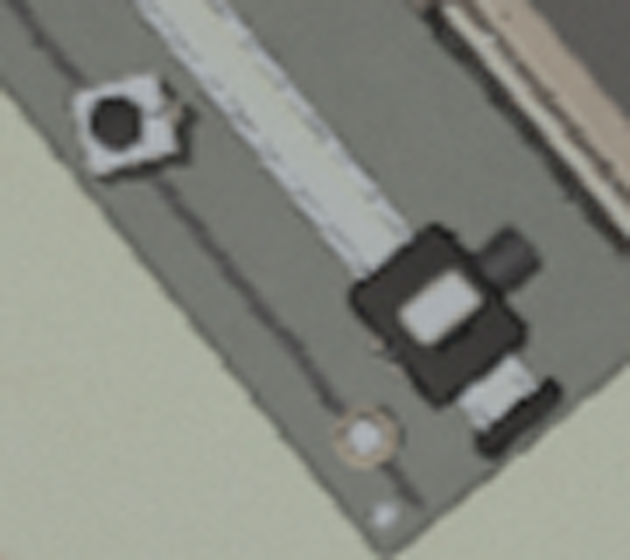

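```bash
cat >> h.py <<'E'
def W(p,X): 
    c,s=np.cos(p[2]),np.sin(p[2]);return np.array([p[0]+c*X[0]-s*X[1],p[1]+s*X[0]+c*X[1],X[2]])
def inv(p,X): 
    c,s=np.cos(p[2]),np.sin(p[2]);d=np.array(X[:2])-p[:2];return np.array([c*d[0]+s*d[1],-s*d[0]+c*d[1],X[2]])
def overlay(f,p,roi,k,out,boxes):
    x0,y0,x1,y1=roi;im=cv2.resize(f["img"][y0:y1,x0:x1],None,fx=k,fy=k,interpolation=cv2.INTER_CUBIC)
    for pts,col in boxes:
        q=np.array([(proj(f,W(p,X))-[x0,y0]+.5)*k-.5 for X in pts]);cv2.polylines(im,[np.round(q).astype(int)],True,col,1)
    cv2.imwrite(out,im)
def rect(xa,xb,ya,yb,z): return [(xa,ya,z),(xb,ya,z),(xb,yb,z),(xa,yb,z)]
E
python3 - <<'E'
from h import *
import pickle
fs=[grab_frame(n) for n in("scene","top")];pickle.dump(fs,open("fr.pkl","wb"));print([(f["fx"],f["fy"],f["cx"],f["cy"]) for f in fs])
p=np.load("pose.npy")
B=[(rect(-123,81,-130,130,12),(0,0,255)),(rect(-10,75,-105,105,70),(0,255,0)),(rect(-83,-47,-106,-62,47),(255,0,0))]
overlay(fs[0],p,(240,150,370,250),6,"pics/o1.png",B);overlay(fs[1],p,(250,100,410,265),3.6,"pics/o2.png",B)
E
```

```text
[(517.5942901763531, 517.5942901763531, 323.67450342361144, 197.5808855882727), (473.30086639362383, 473.30086639362383, 323.041410137641, 196.24126096398402)]
```

View pics/o1.png

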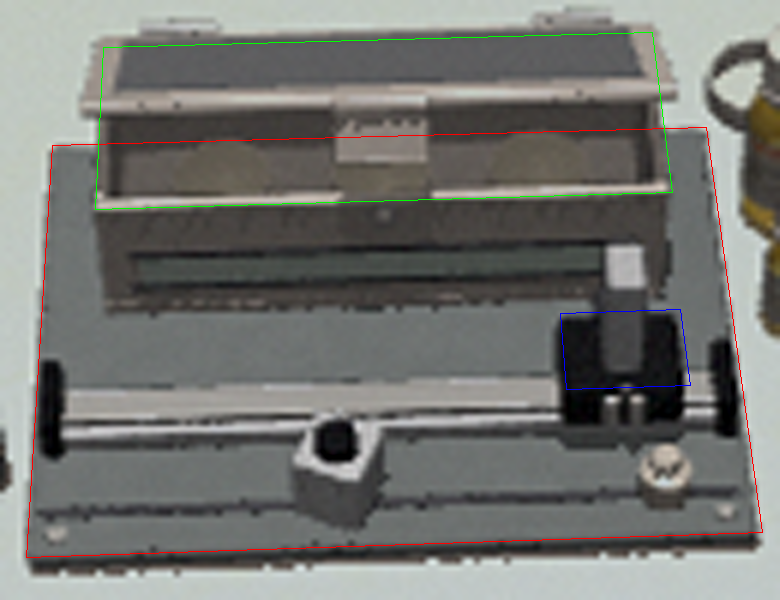

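View pics/o2.png

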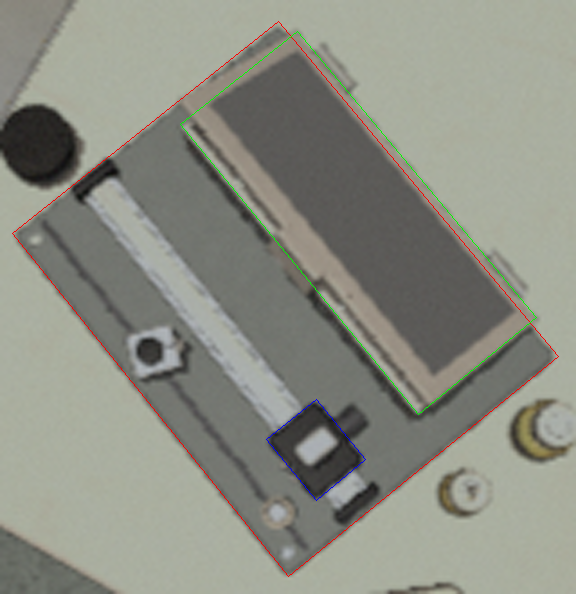

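```bash
python3 - <<'E'
from h import *
import pickle
from scipy.spatial.transform import Rotation as Ro
fs=pickle.load(open("fr.pkl","rb"))
p=np.load("pose.npy")
O=lambda x,y:(240+(x+.5)/6-.5,150+(y+.5)/6-.5);U=lambda x,y:(250+(x+.5)/3.6-.5,100+(y+.5)/3.6-.5)
for n,a,b in(("lid FL",O(84,98),U(182,100)),("lid FR",O(672,82),U(424,407))):
    print(n,inv(p,tri(fs,[a,b])).round(1))
print("mark scene",inv(p,atz(fs[0],O(624,408),35.5)).round(1))
print("grip scene",inv(p,atz(fs[0],O(625,266),92)).round(1),"top",inv(p,atz(fs[1],U(316,446),92)).round(1))
print("clamp knob scene",inv(p,atz(fs[0],O(338,440),48)).round(1),"ball top",inv(p,atz(fs[1],(300,195.4),33)).round(1))
s=sensors.state();R=Ro.from_euler("xyz",s["ee_rot"],degrees=True).as_matrix();print(R.round(3));
ry=np.degrees(p[2])+90;ty=np.degrees(np.arctan2(R[1,1],R[0,1]));print("reader y dir",ry,"tool y dir",ty,s["ee_pos"].round(1) if hasattr(s["ee_pos"],"round") else s["ee_pos"])
for n,X in(("press",(-1,0,77)),("grip",(-65,-83,55)),("notch",(-65,10,55))): print(n,W(p,X).round(1))
for n,pt in(("small",(447,410)),("oil",(520,357))): print(n,inv(p,atz(fs[1],(230+pt[0]/3,100+pt[1]/3),{"small":70,"oil":92}[n])).round(1))
E
```

```text
lid FL [ -5.7 103.6 121.5]
lid FR [ -10.6 -103.4  126.2]
mark scene [-83.2 -83.1  35.5]
grip scene [-66.  -82.4  92. ] top [-65.6 -84.2  92. ]
clamp knob scene [-103.9   19.2   48. ] ball top [-86.7  11.7  33. ]
[[ 0.     0.411 -0.912]
 [-0.    -0.912 -0.411]
 [-1.     0.     0.   ]]
reader y dir 38.43536360376455 tool y dir -65.71669115263178 [ 236.5 -524.1  214. ]
press [ 479.3 -271.4   77. ]
grip [ 374.5 -272.8   55. ]
notch [ 447.4 -215.    55. ]
small [ -17.5 -155.2   70. ]
oil [  38.7 -157.6   92. ]
```

Emit:
play_rows:
  motion:
    - [0.02, 0.02, 0, 0.11, 0.45]
    - [0.04, 0.04, 0, 0.22, 0.45]
    - [0.065, 0.065, 0, 0.34, 0.45]
    - [0.09, 0.09, 0, 0.46, 0.45]
    - [0.115, 0.115, 0, 0.58, 0.45]
    - [0.14, 0.14, 0, 0.7, 0.45]
    - [0.165, 0.165, 0, 0.82, 0.45]
    - [0.185, 0.185, 0, 0.94, 0.45]

```text
time_s: 2.67
ee_pos: [423.0, -337.2, 214.2]
ee_rot: [118.2, 90.0, 16.7]
force: [-0.5, -0.4, 0.1]
gripper_width: 42.2
```

Emit:
play_rows:
  motion:
    - [0.02, 0.02, 0, 0.12, 0.45]
    - [0.04, 0.04, 0, 0.24, 0.45]
    - [0.05, 0.06, -0.01, 0.36, 0.45]
    - [0.056, 0.07, -0.02, 0.48, 0.45]
    - [0.056, 0.07, -0.03, 0.6, 0.45]
    - [0.056, 0.07, -0.04, 0.72, 0.45]
    - [0.056, 0.07, -0.05, 0.82, 0.45]
    - [0.056, 0.07, -0.06, 0.878, 0.45]

```text
time_s: 3.33
ee_pos: [477.6, -269.0, 153.6]
ee_rot: [28.6, 90.0, -22.6]
force: [0.0, -0.3, -0.6]
gripper_width: 41.2
```

```bash
cat > st.py <<'E'
from h import *
from scipy.spatial.transform import Rotation as Ro
p=np.load("pose.npy");s=sensors.state();R=Ro.from_euler("xyz",s["ee_rot"],degrees=True).as_matrix()
c,q=np.cos(p[2]),np.sin(p[2]);F=s["force"]
print("t",s["time_s"],"world",np.round(s["ee_pos"],1),"reader",inv(p,s["ee_pos"]).round(1),"yerr deg",round(np.degrees(np.arctan2(R[1,1],R[0,1])-p[2])-90,2),"F reader",np.round([c*F[0]+q*F[1],-q*F[0]+c*F[1],F[2]],2),"w",round(s["gripper_width"],1),"q",np.round(s["qpos"],0))
E
python3 st.py
```

```text
t 3.3333 world [ 477.6 -269.   153.6] reader [ -3.9   0.2 153.6] yerr deg 0.28 F reader [ 0.25 -0.17 -0.6 ] w 41.2 q [-31.  19.  99.   0.  63. -69.]
```

Emit:
play_rows:
  motion:
    - [0, 0, -0.01, 0, 0.45]
    - [0, 0, -0.02, 0, 0.45]
    - [0, 0, -0.03, 0, 0.45]
    - [0, 0, -0.038, 0, 0.45]
    - [0, 0, -0.046, 0, 0.45]
    - [0, 0, -0.053, 0, 0.45]
    - [0, 0, -0.06, 0, 0.45]
    - [0, 0, -0.065, 0, 0.45]

```text
time_s: 4.0
ee_pos: [477.3, -269.1, 88.2]
ee_rot: [-173.9, 90.0, 134.6]
force: [-0.4, 0.2, 0.6]
gripper_width: 41.4
```

```bash
python3 st.py;python3 - <<'E'
from h import *
f=grab_frame("scene");cv2.imwrite("pics/s1.png",cv2.resize(f["img"][110:270,220:420],None,fx=3.7,fy=3.7,interpolation=cv2.INTER_CUBIC))
E
```

```text
t 4.0 world [ 477.3 -269.1   88.2] reader [-4.  -0.1 88.2] yerr deg -0.0 F reader [-0.36 -0.18  0.62] w 41.4 q [-31.  22. 103.   0.  54. -69.]
```

View pics/s1.png

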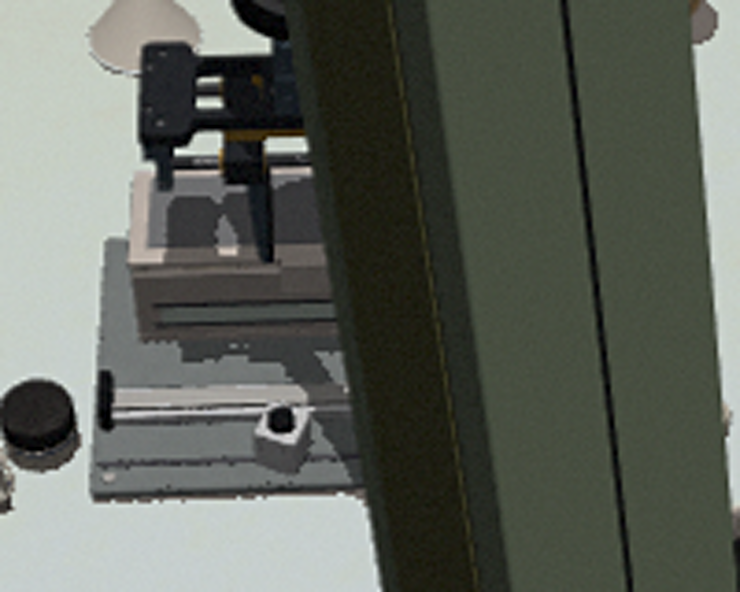

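The lid is nearly down under the fingers (front edge at about row 265 of the crop); arm hides the head. Now press through the catch.

Emit:
play_rows:
  motion:
    - [0, 0, -0.002, 0, 0.45]
    - [0, 0, -0.004, 0, 0.45]
    - [0, 0, -0.006, 0, 0.45]
    - [0, 0, -0.008, 0, 0.45]
    - [0, 0, -0.009, 0, 0.45]
    - [0, 0, -0.01, 0, 0.45]
    - [0, 0, -0.011, 0, 0.45]
    - [0, 0, -0.0115, 0, 0.45]

```text
time_s: 4.72
ee_pos: [477.6, -269.2, 77.3]
ee_rot: [25.1, 90.0, -26.5]
force: [-0.2, 0.5, -0.0]
gripper_width: 40.8
```

```bash
python3 st.py
```

```text
t 4.7167 world [ 477.6 -269.2   77.3] reader [-3.7 -0.1 77.3] yerr deg 0.01 F reader [-0.48  0.15 -0.01] w 40.8 q [-31.  23. 104.   0.  53. -69.]
```

Emit:
play_rows:
  motion:
    - [0, 0, -0.0003, 0, 0.45]
    - [0, 0, -0.0006, 0, 0.45]
    - [0, 0, -0.0009, 0, 0.45]
    - [0, 0, -0.0012, 0, 0.45]
    - [0, 0, -0.0015, 0, 0.45]
    - [0, 0, -0.0015, 0, 0.45]
    - [0, 0, -0.0015, 0, 0.45]
    - [0, 0, -0.0015, 0, 0.45]

```text
time_s: 5.38
ee_pos: [477.6, -269.2, 77.1]
ee_rot: [23.9, 90.0, -27.7]
force: [-2.7, 1.2, 8.6]
gripper_width: 41.2
```

```bash
python3 st.py
```

```text
t 5.3833 world [ 477.6 -269.2   77.1] reader [-3.8 -0.  77.1] yerr deg 0.01 F reader [-2.66 -1.39  8.56] w 41.2 q [-31.  23. 104.   0.  53. -69.]
```

Emit:
play_rows:
  motion:
    - [0, 0, 0.025, 0, 0.45]
    - [0, 0, 0.05, 0, 0.45]
    - [-0.025, -0.001, 0.05, 0, 0.45]
    - [-0.05, -0.002, 0.05, 0, 0.45]
    - [-0.075, -0.003, 0.05, 0, 0.45]
    - [-0.095, -0.003, 0.05, 0, 0.45]
    - [-0.1035, -0.0035, 0.05, 0, 0.45]
    - [-0.1035, -0.0035, 0.05, 0, 0.45]

```text
time_s: 6.05
ee_pos: [372.6, -272.5, 126.0]
ee_rot: [-167.0, 90.0, 141.4]
force: [0.7, -0.1, -0.1]
gripper_width: 41.0
```

```bash
python3 st.py;python3 - <<'E'
from h import *
for n in("scene","top"):
  f=grab_frame(n);cv2.imwrite(f"pics/{n}2.png",cv2.resize(f["img"][100:270,220:420],None,fx=3.5,fy=3.5,interpolation=cv2.INTER_CUBIC))
E
```

```text
t 6.05 world [ 372.6 -272.5  126. ] reader [-66.5 -84.3 126. ] yerr deg -0.07 F reader [ 0.52  0.44 -0.05] w 41.0 q [-38.  13. 111.   0.  56. -76.]
```

View pics/scene2.png

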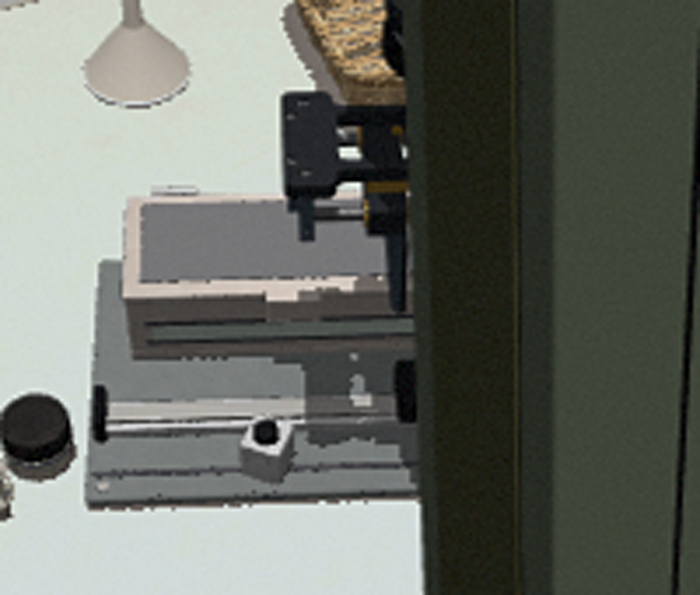

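View pics/top2.png

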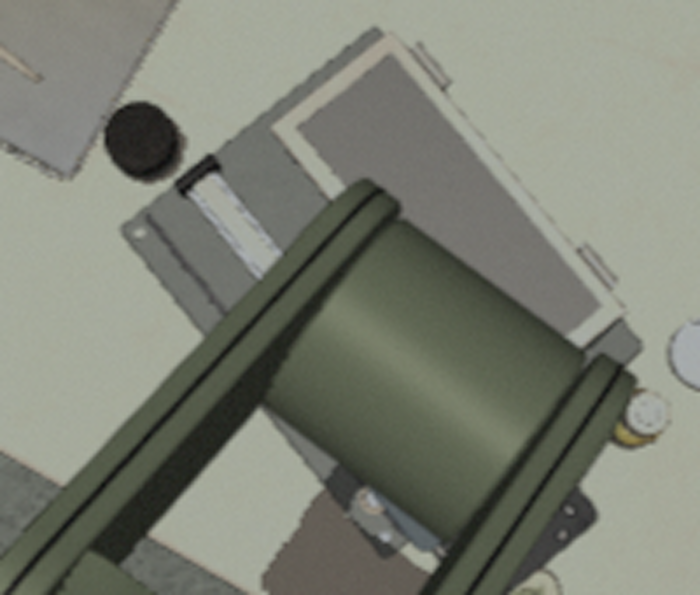

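Emit:
play_rows:
  motion:
    - [0.001, 0, -0.012, 0, 0.45]
    - [0.001, 0, -0.024, 0, 0.45]
    - [0.001, 0, -0.036, 0, 0.45]
    - [0.001, 0, -0.046, 0, 0.45]
    - [0.001, 0, -0.055, 0, 0.45]
    - [0.001, 0, -0.063, 0, 0.45]
    - [0.001, 0, -0.069, 0, 0.45]
    - [0.001, 0, -0.069, 0, 0.45]

```text
time_s: 6.82
ee_pos: [374.8, -272.2, 55.8]
ee_rot: [-169.4, 89.9, 139.1]
force: [-0.2, 0.7, 0.5]
gripper_width: 40.8
```

```bash
python3 st.py
```

```text
t 6.8167 world [ 374.8 -272.2   55.8] reader [-65.3 -82.4  55.8] yerr deg 0.03 F reader [-0.67  0.23  0.49] w 40.8 q [-37.  18. 116.   0.  45. -76.]
```

Emit:
play_rows:
  motion:
    - [0, 0, 0, 0, 0]
    - [0, 0, 0, 0, 0]
    - [0, 0, 0, 0, 0]
    - [0, 0, 0, 0, 0]
    - [0, 0, 0, 0, 0]
    - [0, 0, 0, 0, 0]
    - [0, 0, 0, 0, 0]
    - [0, 0, 0, 0, 0]
  squeeze: 25

```text
time_s: 7.48
ee_pos: [375.2, -272.9, 57.4]
ee_rot: [10.6, 89.9, -41.0]
force: [-1.2, -0.6, 4.4]
gripper_width: 14.0
```

```bash
python3 st.py
```

```text
t 7.4833 world [ 375.2 -272.9   57.4] reader [-64.5 -82.5  57.4] yerr deg 0.01 F reader [-0.24 -1.3   4.4 ] w 14.0 q [-37.  18. 116.  -0.  46. -76.]
```

Emit:
play_rows:
  motion:
    - [0.004, 0.003, 0, 0, 0]
    - [0.012, 0.0095, 0, 0, 0]
    - [0.02, 0.016, 0, 0, 0]
    - [0.028, 0.022, 0, 0, 0]
    - [0.036, 0.0285, 0, 0, 0]
    - [0.044, 0.035, 0, 0, 0]
    - [0.051, 0.0405, 0, 0, 0]
    - [0.055, 0.0436, 0, 0, 0]

```text
time_s: 8.15
ee_pos: [431.2, -228.4, 57.4]
ee_rot: [35.2, 89.9, -16.3]
force: [-1.2, -0.6, 5.9]
gripper_width: 13.9
```

```bash
python3 st.py;python3 - <<'E'
from h import *
for n in("scene","top"):
  f=grab_frame(n);cv2.imwrite(f"pics/{n}3.png",cv2.resize(f["img"][100:270,220:420],None,fx=3.5,fy=3.5,interpolation=cv2.INTER_CUBIC))
  for l in("head_mark","clamp_notch"): print(n,l,[(np.round(r["point"],1),r["conf"]) for r in finder.spot_point(f,l)[:1]])
E
```

```text
t 8.15 world [ 431.2 -228.4   57.4] reader [-64.5 -11.   57.4] yerr deg 0.05 F reader [-0.28 -1.34  5.93] w 13.9 q [-29.  20. 113.   0.  47. -68.]
scene head_mark [(array([307.5, 221.7]), 0.51)]
scene clamp_notch [(array([301.5, 217.7]), 0.72)]
top head_mark [(array([420.4, 198.6]), 0.44)]
top clamp_notch [(array([300.1, 197.7]), 0.52)]
```

View pics/scene3.png

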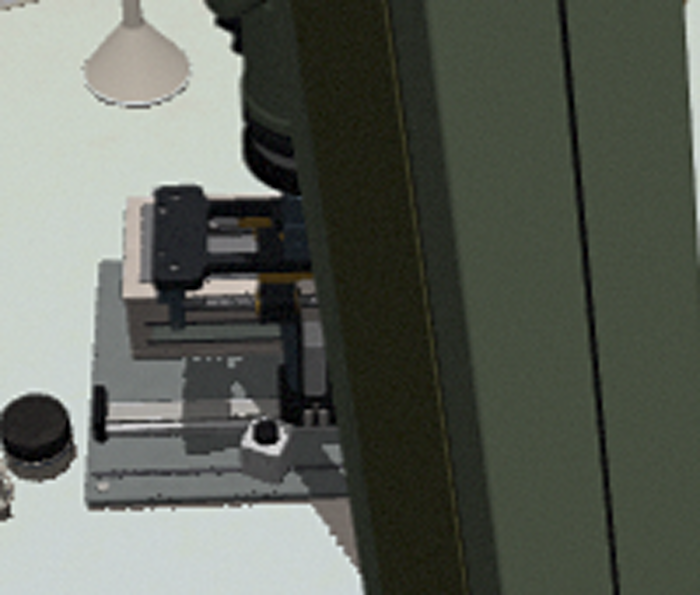

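View pics/top3.png

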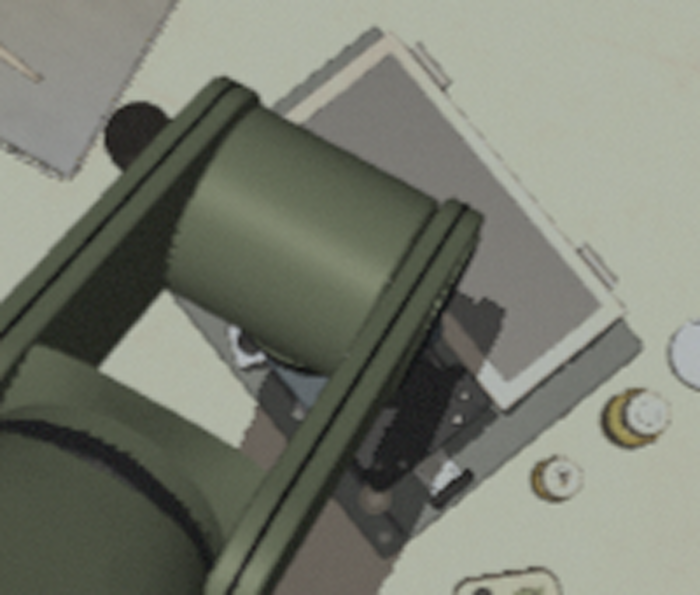

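```bash
python3 - <<'E'
from h import *
import pickle
fs=pickle.load(open("fr.pkl","rb"));p=np.load("pose.npy")
q=lambda x,y:(220+(x+.5)/3.5-.5,100+(y+.5)/3.5-.5)
print("mark",inv(p,atz(fs[0],q(318.5,412),35.5)))
for c in((297.5,0),): pass
for pt in((299.4,218.6),(301.5,217.7)): print("clamp",inv(p,atz(fs[0],pt,35.5)).round(1))
for pt in((298.9,194.2),(300.1,197.7)): print("clamp top",inv(p,atz(fs[1],pt,35.5)).round(1))
E
```

```text
mark [-79.57818123 -12.47883493  35.5       ]
clamp [-82.   11.7  35.5]
clamp [-79.7   7.1  35.5]
clamp top [-86.9  14.8  35.5]
clamp top [-89.6   7.5  35.5]
```

Emit:
play_rows:
  motion:
    - [0.0008, 0.0006, 0, 0, 0]
    - [0.0016, 0.0012, 0, 0, 0]
    - [0.0024, 0.0019, 0, 0, 0]
    - [0.0031, 0.0025, 0, 0, 0]
    - [0.0039, 0.0031, 0, 0, 0]
    - [0.0047, 0.0037, 0, 0, 0]
    - [0.0047, 0.0037, 0, 0, 0]
    - [0.0047, 0.0037, 0, 0, 0]

```text
time_s: 9.12
ee_pos: [435.4, -225.1, 57.4]
ee_rot: [42.4, 89.9, -9.1]
force: [-1.4, 0.1, 6.4]
gripper_width: 13.9
```

```bash
python3 st.py
```

```text
t 9.1167 world [ 435.4 -225.1   57.4] reader [-64.5  -5.6  57.4] yerr deg 0.02 F reader [-0.97 -0.99  6.39] w 13.9 q [-29.  20. 113.   0.  47. -67.]
```

Now 3 mm steps, reading the force each time.

Emit:
play_rows:
  motion:
    - [0.0006, 0.0005, 0, 0, 0]
    - [0.0012, 0.001, 0, 0, 0]
    - [0.0018, 0.0014, 0, 0, 0]
    - [0.0024, 0.0019, 0, 0, 0]
    - [0.0024, 0.0019, 0, 0, 0]
    - [0.0024, 0.0019, 0, 0, 0]
    - [0.0024, 0.0019, 0, 0, 0]
    - [0.0024, 0.0019, 0, 0, 0]

```text
time_s: 9.78
ee_pos: [437.8, -223.2, 57.4]
ee_rot: [40.7, 89.9, -10.9]
force: [-0.4, -0.4, 4.6]
gripper_width: 14.3
```

```bash
python3 st.py
```

```text
t 9.7833 world [ 437.8 -223.2   57.4] reader [-64.5  -2.6  57.4] yerr deg 0.02 F reader [ 0.1  -0.58  4.58] w 14.3 q [-28.  20. 113.   0.  47. -67.]
```

Emit:
play_rows:
  motion:
    - [0.0004, 0.0003, 0, 0, 0]
    - [0.0008, 0.0006, 0, 0, 0]
    - [0.0012, 0.0009, 0, 0, 0]
    - [0.0016, 0.0012, 0, 0, 0]
    - [0.0016, 0.0012, 0, 0, 0]
    - [0.0016, 0.0012, 0, 0, 0]
    - [0.0016, 0.0012, 0, 0, 0]
    - [0.0016, 0.0012, 0, 0, 0]

```text
time_s: 10.45
ee_pos: [439.3, -222.0, 57.4]
ee_rot: [42.2, 90.0, -9.4]
force: [-0.5, -0.7, 5.0]
gripper_width: 13.8
```

```bash
python3 st.py
```

```text
t 10.45 world [ 439.3 -222.    57.4] reader [-64.6  -0.7  57.4] yerr deg 0.02 F reader [ 0.27 -0.85  5.03] w 13.8 q [-28.  20. 113.   0.  47. -67.]
```

Emit:
play_rows:
  motion:
    - [0.0004, 0.0003, 0, 0, 0]
    - [0.0008, 0.0006, 0, 0, 0]
    - [0.0012, 0.0009, 0, 0, 0]
    - [0.0016, 0.0012, 0, 0, 0]
    - [0.0016, 0.0012, 0, 0, 0]
    - [0.0016, 0.0012, 0, 0, 0]
    - [0.0016, 0.0012, 0, 0, 0]
    - [0.0016, 0.0012, 0, 0, 0]

```text
time_s: 11.12
ee_pos: [440.9, -220.8, 57.4]
ee_rot: [44.6, 90.0, -7.0]
force: [-0.5, 0.6, 6.9]
gripper_width: 13.8
```

```bash
python3 st.py
```

```text
t 11.1167 world [ 440.9 -220.8   57.4] reader [-64.5   1.4  57.4] yerr deg 0.02 F reader [-0.82 -0.04  6.92] w 13.8 q [-28.  20. 113.   0.  47. -66.]
```

Emit:
play_rows:
  motion:
    - [0.0004, 0.0003, 0, 0, 0]
    - [0.0008, 0.0006, 0, 0, 0]
    - [0.0012, 0.0009, 0, 0, 0]
    - [0.0012, 0.0009, 0, 0, 0]
    - [0.0012, 0.0009, 0, 0, 0]
    - [0.0012, 0.0009, 0, 0, 0]
    - [0.0012, 0.0009, 0, 0, 0]
    - [0.0012, 0.0009, 0, 0, 0]

```text
time_s: 11.78
ee_pos: [442.1, -219.8, 57.4]
ee_rot: [48.7, 90.0, -2.9]
force: [-0.3, -0.3, 5.4]
gripper_width: 13.6
```

```bash
python3 st.py
```

```text
t 11.7833 world [ 442.1 -219.8   57.4] reader [-64.5   2.9  57.4] yerr deg 0.02 F reader [ 0.04 -0.39  5.37] w 13.6 q [-28.  20. 113.   0.  47. -66.]
```

Emit:
play_rows:
  motion:
    - [0.0004, 0.0003, 0, 0, 0]
    - [0.0008, 0.0006, 0, 0, 0]
    - [0.0012, 0.0009, 0, 0, 0]
    - [0.0012, 0.0009, 0, 0, 0]
    - [0.0012, 0.0009, 0, 0, 0]
    - [0.0012, 0.0009, 0, 0, 0]
    - [0.0012, 0.0009, 0, 0, 0]
    - [0.0012, 0.0009, 0, 0, 0]

```text
time_s: 12.45
ee_pos: [443.0, -219.0, 57.4]
ee_rot: [18.5, 90.0, -33.0]
force: [-1.7, -0.0, 5.0]
gripper_width: 13.9
```

```bash
python3 st.py
```

```text
t 12.45 world [ 443.  -219.    57.4] reader [-64.5   4.1  57.4] yerr deg 0.03 F reader [-1.03 -1.38  5.03] w 13.9 q [-28.  20. 113.  -0.  47. -66.]
```

Emit:
play_rows:
  motion:
    - [0.0004, 0.0003, 0, 0, 0]
    - [0.0008, 0.0006, 0, 0, 0]
    - [0.0008, 0.0006, 0, 0, 0]
    - [0.0008, 0.0006, 0, 0, 0]
    - [0.0008, 0.0006, 0, 0, 0]
    - [0.0008, 0.0006, 0, 0, 0]
    - [0.0008, 0.0006, 0, 0, 0]
    - [0.0008, 0.0006, 0, 0, 0]

```text
time_s: 13.12
ee_pos: [443.4, -218.8, 57.4]
ee_rot: [-68.1, 90.0, -119.7]
force: [-3.3, -2.3, 5.5]
gripper_width: 14.1
```

```bash
python3 st.py
```

```text
t 13.1167 world [ 443.4 -218.8   57.4] reader [-64.5   4.6  57.4] yerr deg 0.04 F reader [-0.23 -4.03  5.51] w 14.1 q [-28.  20. 113.  -0.  47. -66.]
```

Emit:
play_rows:
  motion:
    - [0.0004, 0.0003, 0, 0, 0]
    - [0.0008, 0.0006, 0, 0, 0]
    - [0.0008, 0.0006, 0, 0, 0]
    - [0.0008, 0.0006, 0, 0, 0]
    - [0.0008, 0.0006, 0, 0, 0]
    - [0.0008, 0.0006, 0, 0, 0]
    - [0.0008, 0.0006, 0, 0, 0]
    - [0.0008, 0.0006, 0, 0, 0]

```text
time_s: 13.78
ee_pos: [443.7, -218.6, 57.4]
ee_rot: [-84.0, 89.9, -135.5]
force: [-4.9, -4.1, 7.5]
gripper_width: 14.2
```

```bash
python3 st.py
```

```text
t 13.7833 world [ 443.7 -218.6   57.4] reader [-64.5   4.9  57.4] yerr deg 0.07 F reader [ 0.19 -6.4   7.54] w 14.2 q [-27.  20. 112.  -0.  47. -66.]
```

Emit:
play_rows:
  motion:
    - [0.0004, 0.0003, 0, 0, 0]
    - [0.0008, 0.0006, 0, 0, 0]
    - [0.0008, 0.0006, 0, 0, 0]
    - [0.0008, 0.0006, 0, 0, 0]
    - [0.0008, 0.0006, 0, 0, 0]
    - [0.0008, 0.0006, 0, 0, 0]
    - [0.0008, 0.0006, 0, 0, 0]
    - [0.0008, 0.0006, 0, 0, 0]

```text
time_s: 14.45
ee_pos: [444.8, -217.7, 57.4]
ee_rot: [-78.6, 89.9, -130.1]
force: [-4.0, -2.0, 7.2]
gripper_width: 14.2
```

```bash
python3 st.py
```

```text
t 14.45 world [ 444.8 -217.7   57.4] reader [-64.5   6.3  57.4] yerr deg 0.06 F reader [-0.88 -4.39  7.23] w 14.2 q [-27.  20. 112.  -0.  47. -66.]
```

Emit:
play_rows:
  motion:
    - [0.0004, 0.0003, 0, 0, 0]
    - [0.0008, 0.0006, 0, 0, 0]
    - [0.0008, 0.0006, 0, 0, 0]
    - [0.0008, 0.0006, 0, 0, 0]
    - [0.0008, 0.0006, 0, 0, 0]
    - [0.0008, 0.0006, 0, 0, 0]
    - [0.0008, 0.0006, 0, 0, 0]
    - [0.0008, 0.0006, 0, 0, 0]

```text
time_s: 15.12
ee_pos: [445.8, -216.9, 57.4]
ee_rot: [-76.9, 90.0, -128.4]
force: [-2.2, -2.2, 7.4]
gripper_width: 13.7
```

```bash
python3 st.py
```

```text
t 15.1167 world [ 445.8 -216.9   57.4] reader [-64.5   7.6  57.4] yerr deg 0.04 F reader [ 0.37 -3.07  7.43] w 13.7 q [-27.  20. 112.  -0.  47. -66.]
```

Emit:
play_rows:
  motion:
    - [0.0004, 0.0003, 0, 0, 0]
    - [0.0008, 0.0006, 0, 0, 0]
    - [0.0008, 0.0006, 0, 0, 0]
    - [0.0008, 0.0006, 0, 0, 0]
    - [0.0008, 0.0006, 0, 0, 0]
    - [0.0008, 0.0006, 0, 0, 0]
    - [0.0008, 0.0006, 0, 0, 0]
    - [0.0008, 0.0006, 0, 0, 0]

```text
time_s: 15.78
ee_pos: [447.2, -215.8, 57.4]
ee_rot: [71.0, 90.0, 19.4]
force: [-0.1, 1.0, 2.9]
gripper_width: 13.8
```

```bash
python3 st.py
```

```text
t 15.7833 world [ 447.2 -215.8   57.4] reader [-64.5   9.4  57.4] yerr deg 0.01 F reader [-0.88  0.54  2.95] w 13.8 q [-27.  20. 112.   0.  47. -66.]
```

Emit:
play_rows:
  motion:
    - [0.0004, 0.0003, 0, 0, 0]
    - [0.0008, 0.0006, 0, 0, 0]
    - [0.0008, 0.0006, 0, 0, 0]
    - [0.0008, 0.0006, 0, 0, 0]
    - [0.0008, 0.0006, 0, 0, 0]
    - [0.0008, 0.0006, 0, 0, 0]
    - [0.0008, 0.0006, 0, 0, 0]
    - [0.0008, 0.0006, 0, 0, 0]

```text
time_s: 16.45
ee_pos: [448.5, -214.8, 57.4]
ee_rot: [81.1, 89.9, 29.6]
force: [0.7, 2.5, 7.8]
gripper_width: 13.9
```

```bash
python3 st.py
```

```text
t 16.45 world [ 448.5 -214.8   57.4] reader [-64.5  11.   57.4] yerr deg -0.02 F reader [-1.49  2.14  7.77] w 13.9 q [-27.  21. 112.   0.  47. -65.]
```

Emit:
play_rows:
  motion:
    - [0.0004, 0.0003, 0, 0, 0]
    - [0.0008, 0.0006, 0, 0, 0]
    - [0.0008, 0.0006, 0, 0, 0]
    - [0.0008, 0.0006, 0, 0, 0]
    - [0.0008, 0.0006, 0, 0, 0]
    - [0.0008, 0.0006, 0, 0, 0]
    - [0.0008, 0.0006, 0, 0, 0]
    - [0.0008, 0.0006, 0, 0, 0]

```text
time_s: 17.12
ee_pos: [449.4, -214.0, 57.4]
ee_rot: [81.7, 89.9, 30.1]
force: [0.8, 3.1, 7.9]
gripper_width: 13.8
```

```bash
python3 st.py
```

```text
t 17.1167 world [ 449.4 -214.    57.4] reader [-64.5  12.2  57.4] yerr deg -0.02 F reader [-1.93  2.61  7.88] w 13.8 q [-27.  21. 112.   0.  47. -65.]
```

Emit:
play_rows:
  motion:
    - [0.0004, 0.0003, 0, 0, 0]
    - [0.0004, 0.0003, 0, 0, 0]
    - [0.0004, 0.0003, 0, 0, 0]
    - [0.0004, 0.0003, 0, 0, 0]
    - [0.0004, 0.0003, 0, 0, 0]
    - [0.0004, 0.0003, 0, 0, 0]
    - [0.0004, 0.0003, 0, 0, 0]
    - [0.0004, 0.0003, 0, 0, 0]

```text
time_s: 17.78
ee_pos: [449.6, -213.9, 57.4]
ee_rot: [80.7, 89.9, 29.1]
force: [0.5, 2.3, 6.2]
gripper_width: 13.9
```

```bash
python3 st.py
```

```text
t 17.7833 world [ 449.6 -213.9   57.4] reader [-64.5  12.4  57.4] yerr deg -0.0 F reader [-1.5   1.87  6.17] w 13.9 q [-27.  21. 112.   0.  47. -65.]
```

Emit:
play_rows:
  motion:
    - [0.0004, 0.0003, 0, 0, 0]
    - [0.0004, 0.0003, 0, 0, 0]
    - [0.0004, 0.0003, 0, 0, 0]
    - [0.0004, 0.0003, 0, 0, 0]
    - [0.0004, 0.0003, 0, 0, 0]
    - [0.0004, 0.0003, 0, 0, 0]
    - [0.0004, 0.0003, 0, 0, 0]
    - [0.0004, 0.0003, 0, 0, 0]

```text
time_s: 18.45
ee_pos: [449.8, -213.8, 57.4]
ee_rot: [79.1, 89.9, 27.6]
force: [-0.2, 2.7, 5.9]
gripper_width: 13.9
```

```bash
python3 st.py
```

```text
t 18.45 world [ 449.8 -213.8   57.4] reader [-64.5  12.7  57.4] yerr deg 0.0 F reader [-2.31  1.51  5.95] w 13.9 q [-27.  21. 112.   0.  47. -65.]
```

Emit:
play_rows:
  motion:
    - [0.0004, 0.0003, 0, 0, 0]
    - [0.0004, 0.0003, 0, 0, 0]
    - [0.0004, 0.0003, 0, 0, 0]
    - [0.0004, 0.0003, 0, 0, 0]
    - [0.0004, 0.0003, 0, 0, 0]
    - [0.0004, 0.0003, 0, 0, 0]
    - [0.0004, 0.0003, 0, 0, 0]
    - [0.0004, 0.0003, 0, 0, 0]

```text
time_s: 19.12
ee_pos: [449.9, -213.6, 57.4]
ee_rot: [87.7, 90.0, 36.2]
force: [-1.1, 2.1, 5.9]
gripper_width: 13.8
```

```bash
python3 st.py;python3 - <<'E'
from h import *
for n in("scene","top"):
  f=grab_frame(n);cv2.imwrite(f"pics/{n}4.png",cv2.resize(f["img"][175:250,260:360],None,fx=7,fy=7,interpolation=cv2.INTER_CUBIC))
E
```

```text
t 19.1167 world [ 449.9 -213.6   57.4] reader [-64.5  12.9  57.4] yerr deg 0.01 F reader [-2.32  0.43  5.94] w 13.8 q [-27.  21. 112.   0.  47. -65.]
```

View pics/scene4.png

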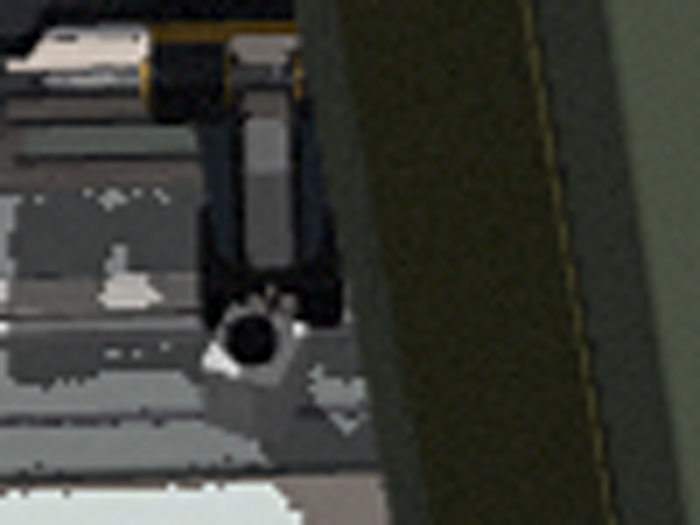

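View pics/top4.png

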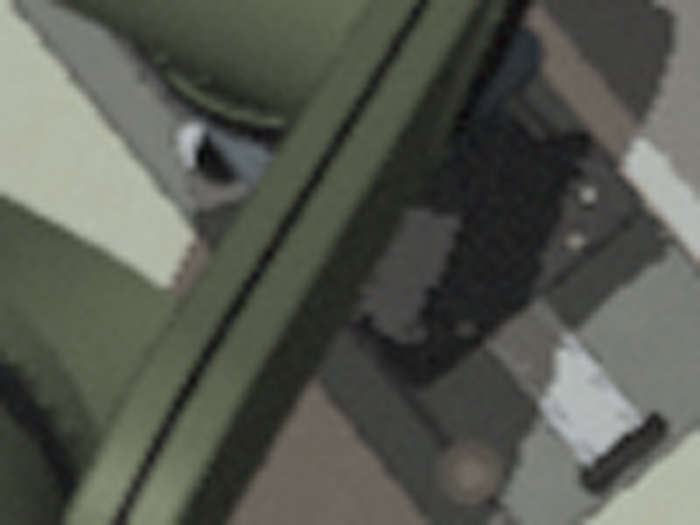

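Emit:
play_rows:
  motion:
    - [0.0002, 0.0002, 0, 0, 0]
    - [0.0002, 0.0002, 0, 0, 0]
    - [0.0002, 0.0002, 0, 0, 0]
    - [0.0002, 0.0002, 0, 0, 0]
    - [0.0002, 0.0002, 0, 0, 0]
    - [0.0002, 0.0002, 0, 0, 0]
    - [0.0002, 0.0002, 0, 0, 0]
    - [0.0002, 0.0002, 0, 0, 0]

```text
time_s: 19.88
ee_pos: [450.1, -213.5, 57.4]
ee_rot: [79.8, 90.0, 28.2]
force: [-1.8, 0.8, 5.8]
gripper_width: 13.9
```

```bash
python3 st.py
```

```text
t 19.8833 world [ 450.1 -213.5   57.4] reader [-64.5  13.1  57.4] yerr deg 0.02 F reader [-1.78 -0.9   5.77] w 13.9 q [-27.  21. 112.   0.  47. -65.]
```

```bash
python3 -c "
from h import *
print(job_done())"; python3 st.py
```

```text
the job is handed in; nothing more can be done
None
the job is handed in; nothing more can be done
```

The lid is pressed shut, and the head is held by its grip in the clamp's notch. I handed the job in at about 20 s on the robot's clock; no verdict is reported, so these are my own readings.

- **Lid:** it met a hard stop at 77.1 mm with about 8.6 N, which matches the 77 mm given for shut. A later picture also showed it closed.
- **Head:** resistance peaked at about 6.4 N, then the force reversed and pulled the head in, once only. I stopped where the force along the rail was back to about -0.9 N, roughly friction alone, so the head should be centred. The grip stood at reader y of about 13 mm.
- **Grip:** the fingers were closed on the grip at 13.9 mm with a 25 N squeeze when I handed in. A steady upward force of about 6 N remained, probably because the tool sits 1.5 mm higher than commanded since the fingers closed.
- **Clamp position:** the camera estimates ranged from 7 to 15 mm, so I relied on the felt click. In the last picture the clamp and arm partly hid the index line, so I could not measure its alignment by eye.
- **Other things on the bench:** the arm never felt contact near any of them. I did not measure their positions again at the end.

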